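# Fit the battery pack into the upturned laptop and latch it

### The job

The laptop on the study desk lies closed with its underside up: put its battery pack into the open battery bay, the right way round, and press both ends down until it clicks in and is flush with the laptop's underside. Then slide the battery latch fully home over the end of the battery. Leave the mug, mouse and stapler where they are, and let go of everything at the end.

Things in the scene. Friction and masses are not known exactly. Their poses are not given: they have to be found in the camera images.
- battery_mid (a point): Centre (half-way up) of the loose black battery pack, 150 mm long (its x), 56 mm wide (y), 22 mm high, 0.2 to 0.4 kg, lying on the desk right side up (grey plate on top). From above, its wide part (56 mm) runs from x = -75 to +40 mm and its narrow end (34 mm wide) from +40 to +75 mm. The long sides are plain: grip across the width. Its x starts within 0.7 rad of world +x.
- battery_narrow (a point): Point on the battery's top face, on its midline, 5 mm from the tip of its narrow end (70 mm from its centre along +x). The underside's edges are chamfered 3 mm; both end faces have a groove for a catch, 5 to 17 mm above the underside.
- battery_wide (a point): Point on the battery's top face, on its midline, 5 mm from its wide end (70 mm from its centre along -x).
- bay (a point): Centre of the battery bay's mouth, level with the laptop's surface, 30 mm above the desk; x along the bay to its narrow end, z up. The bay has the battery's outline with 1.2 mm play at each end and 1.5 mm at each side, and is 22 mm deep: the seated battery is flush. A battery set down in it rests on two sprung catches, about 13 mm proud; each end is then pressed down with about 10 N to snap in and stay.
- laptop: Closed grey laptop lying underside up, fixed to the desk, 320 mm (x) by 224 mm (y) by 30 mm high; origin at the centre of its face on the desk. Its x is the bay's x, within 0.3 rad of world +x. The bay's centre is at x = -25, y = -30 mm. Four rubber feet stand 2.5 mm up near its corners. The two catches are in the bay's end walls, 3 mm out of the wall and 11 mm below the surface.
- latch_knob (a point): Centre of the light grey latch's knob, 16 (x) by 26 (y) by 17 mm high; its top is 22 mm and its foot 5 mm above the laptop's surface. It stands on a plate 3 mm thick, 52 mm long (x), 32 mm wide, whose leading edge is 35 mm from the knob's centre on the bay's side. It lies on the bay's axis beyond the narrow end, 116 mm from the bay's centre when fully open.
- latch (a joint): Travel of the battery latch in m: 0 is fully open (5 mm clear of the battery's end), 0.020 fully home, its plate lying 15 mm over the narrow end of a flush battery, 2 mm above it. It slides along the bay's -x against about 2 N of friction and stays where it is left. It cannot pass a battery that stands proud.
- mug: White mug, 82 mm across, 92 mm high, origin at the centre of its underside. To be left alone.
- mouse: Computer mouse, 105 x 60 mm, 38 mm high, origin at the centre of its underside. To be left alone.
- stapler: Stapler, 140 x 36 mm, 59 mm high, origin at the centre of its underside. To be left alone.
Things that resemble listed ones, but are neither listed nor needed, are in the scene too. What is shaped like the part that bears battery_mid but red or yellow is not meant.

How it is judged:
By the outcome, as a careful person would: the job done as asked, in the order asked, and still so for the second after the job is handed in, with the robot touching nothing.
It also fails if it takes over 72 s, if anything falls off the work surface, if the arm or the gripper's body presses on something with over 40 N, if the wrist force passes 120 N, or if a joint passes its speed limit or range.

### The arm

A 7-joint arm with a two-finger parallel gripper is mounted at the origin on the work surface. World frame = base frame: x ahead of the robot, y to its left, z up, the work surface at z = 0. Lengths are in m, angles in rad, forces in N, time in s.
With the tool pointing down it reaches from about 0.425 to 0.925 m from the base axis. Payload 6.8 kg.
Tool frame: the origin (TCP) lies where the fingers leave the gripper's body, on its centre line; the fingertips stand 73 mm ahead of it and the grasp point (between the pads) lies 54 mm ahead of it; z points along the fingers, y is the direction in which the jaws open and shut (so a half turn about z gives the same grasp; the last joint's range is limited). The gripper opens to 85 mm and grips with 20 to 120 N. Pads are 22 mm wide; open, the fingers measure 114 mm over their backs; the gripper's body (76 mm by 85 mm) begins 54 mm behind the grasp point. The pads swing forward as they close: fully open they stand 13 mm farther back than shut.
Start: joints at [1.031, 0.477, 0.022, 1.555, -0.011, 1.109, -0.083], TCP at [0.283, -0.613, 0.304] pointing down, gripper open.
Joint ranges: [-2.96, 2.96], [-0.34, 2.1], [-1.41, 1.46], [0.24, 2.44], [-1.37, 4.51], [0.17, 1.92], [-2.96, 2.96]. Speed limits (rad/s): [2.39, 2.39, 3.14, 3.14, 3.14, 3.14, 3.14].

### API

Orientations are given as a rotation vector (axis times angle).
In Python, from bench import r gives the robot as it stands.
- The arm moves only by the shell command python3 -m handwheel 'ROWS' [FORCE]. ROWS is JSON, a list that holds one entry, the list of rows, each a list of 7 numbers: the shift along the world's x, y, z in m, then the turn, a rotation vector about the world's x, y, z in rad, then the finger opening in m, from 0 to 0.0854. A call has 1 to 10 rows; each row shifts and turns the commanded pose from where the row before left it; what a row does not reach is not made up. A row lasts 1/12 s, in which the tool goes at most 41.7 mm and 7.16 degrees, less where a joint would pass 70% of its speed; a pose out of reach is approached as far as the arm can. A call is refused whole if a number of a shift passes 0.0417 or a number of a turn 0.125, either way. A call with a gripper value outside its range is refused whole. The fingers move at their own pace and stop on an object; FORCE is the grip in N (left out, the last holds). Time passes only in rows, so rows that do not move let the fingers close. It gives the time, the measured TCP pose, the force and the opening at its end, in the units of the state.
- r.get_obs(): the state, without advancing time (a new reading comes with each control period).
- r.grab_frame(name): name is "side" or "top" or "wrist"; returns (picture, depth): 400x640x3 uint8, red, green, blue; 400x640 float32, m along the optical axis (not along the pixel's ray), 0 where there is no reading.
- r.get_calibration(name): a dict with "vertical_fov" (degrees; the focal length in pixels is half the picture's height over the tangent of half this angle, whatever the lens; pixels are square), "cx", "cy" (the principal point, pixels), "R" (3x3) and "t" (3): a world point X has camera coordinates R X + t; the wrist camera has in their place "T_tool_cam" (4x4, takes a point from camera to tool coordinates, whose origin is the TCP and whose axes are the flange's). Camera axes: x right, y down, z forward; pixel columns grow to the right and rows downward; lengths in m; the calibration is good to about 2 mm. A picture is of the moment at which its call begins: read the wrist's pose just before it. get_calibration takes no time and is no camera call.
- r.hand_in(): hands the job in, once; it reports no verdict.
Trained networks look in the newest picture that a camera, given by its name, has taken for a name from the list of things; names that differ only in an ending like _2 or _b are one class to them, and where a whole thing is asked for, a point or a joint stands for the part that bears it (a point fixed in the world has none). Each returns a list of dicts, best first, with "p" (0 to 1); they miss things now and then, are a little off and sometimes report something else, mostly with a low value. They report only what shows in the picture. A call takes as long as a camera call. They do not tell look-alikes from the thing itself.
- r.masks_of(label, camera): "pixels" (400x640 bool, what is visible of it) and "at" ([column, row] in pixels, amid what is visible of it).
The state is a dict: "clock": time; "joints": joint angles; "qvel": joint speeds; "tau": joint torques, N m; "tcp_pos": TCP position; "orientation": TCP orientation; "contact_force": force on the tool from outside, world axes, zero at the start; "moment": the same for the moment, N m; "grip_width": finger opening in m.
Only numpy, scipy, OpenCV 4.12 (cv2) and the standard library are available. Lean on these libraries where they do the work, as an engineer would, in place of code of your own. Each camera call takes 0.05 s, during which the arm holds its last target.

## Working session

There is one attempt and no reset: what is moved stays moved. The work goes in short steps, Python scripts to look and compute and a shell command to move; the robot and the scene stay as the last step left them, time stands still between calls to the robot, and variables do not carry over. Pictures are saved under pics/ and viewed, and the job is handed in when it is done.

```bash
ls; mkdir -p pics; cat > h.py <<'E'
import numpy as np, cv2
from scipy.spatial.transform import Rotation as Ro
from bench import r
def save(n,im): cv2.imwrite('pics/'+n+'.png',cv2.cvtColor(im,cv2.COLOR_RGB2BGR))
def cal(name):
    c=r.get_calibration(name); f=200/np.tan(np.radians(c['vertical_fov'])/2)
    if 'R' in c: R=np.array(c['R']);t=np.array(c['t'])
    else:
        o=r.get_obs(); T=np.array(c['T_tool_cam']); W=np.eye(4); W[:3,:3]=Ro.from_rotvec(o['orientation']).as_matrix(); W[:3,3]=o['tcp_pos']
        M=np.linalg.inv(W@T); R=M[:3,:3];t=M[:3,3]
    return f,c['cx'],c['cy'],R,t
def unproj(C,u,v,d):
    f,cx,cy,R,t=C
    u,v,d=map(np.asarray,(u,v,d))
    p=np.stack([(u-cx)/f*d,(v-cy)/f*d,d],-1)
    return (p-t)@R
def proj(C,X):
    f,cx,cy,R,t=C; p=np.asarray(X)@R.T+t
    return np.stack([f*p[...,0]/p[...,2]+cx,f*p[...,1]/p[...,2]+cy],-1)
def onplane(C,u,v,z):
    a=unproj(C,u,v,np.ones(np.shape(u))*0.5);b=unproj(C,u,v,np.ones(np.shape(u)))
    s=(z-a[...,2])/(b[...,2]-a[...,2]); return a+s[...,None]*(b-a)
E
python3 - <<'E'
from h import *
o=r.get_obs(); print({k:np.round(v,3).tolist() for k,v in o.items()})
for n in ('top','side','wrist'):
    print(n,{k:np.round(v,3).tolist() for k,v in r.get_calibration(n).items()})
    im,d=r.grab_frame(n); save(n+'0',im); np.savez('pics/'+n+'0.npz',im=im,d=d)
E
```

```text
pics
{'clock': 0.0, 'joints': [1.031, 0.478, 0.022, 1.556, -0.012, 1.109, -0.083], 'qvel': [0.001, -0.002, -0.0, -0.0, -0.0, -0.0, 0.0], 'tau': [-0.001, -59.645, 1.607, -28.12, 0.012, 0.009, 0.0], 'tcp_pos': [0.282, -0.613, 0.303], 'orientation': [-3.067, -0.673, 0.001], 'contact_force': [0.021, 0.991, -0.243], 'moment': [-0.027, 0.04, -0.014], 'grip_width': 0.085}
top {'vertical_fov': 48.69, 'cx': 323.62, 'cy': 194.531, 'R': [[0.014, -1.0, -0.007], [-0.996, -0.013, -0.093], [0.093, 0.009, -0.996]], 't': [-0.003, 0.633, 1.363]}
side {'vertical_fov': 46.157, 'cx': 314.321, 'cy': 188.283, 'R': [[-0.999, -0.038, -0.022], [0.001, 0.486, -0.874], [0.044, -0.873, -0.485]], 't': [0.615, 0.054, 1.438]}
wrist {'vertical_fov': 62.504, 'cx': 322.528, 'cy': 198.394, 'T_tool_cam': [[0.0, -0.957, -0.291, 0.075], [1.0, 0.0, -0.0, 0.001], [0.0, -0.291, 0.957, -0.07], [0.0, 0.0, 0.0, 1.0]]}
```

View pics/top0.png

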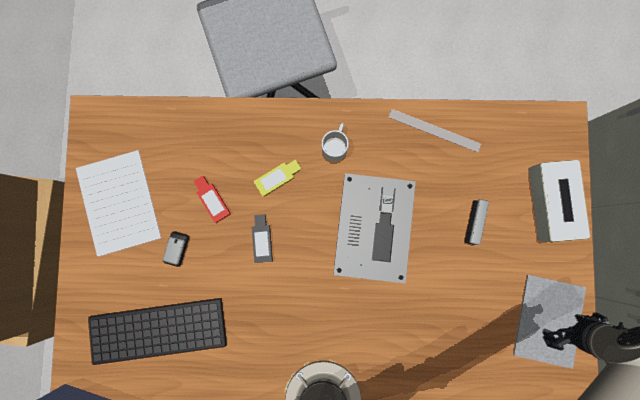

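View pics/side0.png

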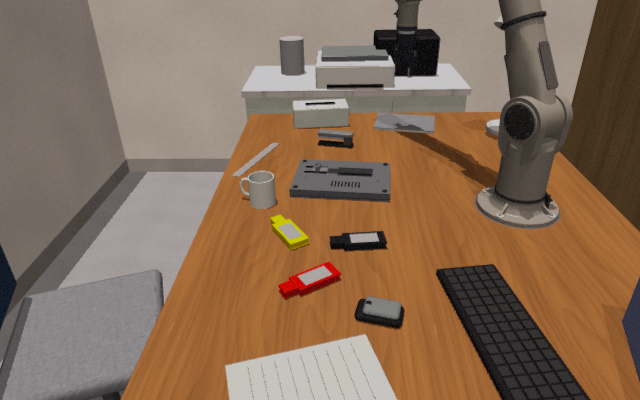

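```bash
python3 - <<'E'
from h import *
for cam in ('top','side'):
  C=cal(cam); d=np.load(f'pics/{cam}0.npz')['d']
  for l in ('battery_mid','laptop','latch_knob','bay','mug','mouse','stapler','battery_narrow','battery_wide'):
    try: m=r.masks_of(l,cam)
    except Exception as e: print(l,e); continue
    for k in m[:3]:
        u,v=k['at']; px=k['pixels']; dd=d[px]; dd=dd[dd>0]
        vv,uu=np.nonzero(px&(d>0)); P=unproj(C,uu,vv,d[vv,uu])
        print(cam,l,round(k['p'],2),np.round([u,v]),px.sum(),np.round(np.median(P,0),3) if len(P) else '')
E
```

```text
top battery_mid 0.73 [274. 177.] 773 [0.687 0.158 0.022]
top battery_mid 0.67 [212. 200.] 862 [0.611 0.363 0.022]
top battery_mid 0.65 [260. 241.] 849 [0.488 0.201 0.021]
top laptop 0.73 [373. 225.] 7295 [ 0.529 -0.155  0.03 ]
top latch_knob 0.57 [387. 204.] 180 [ 0.609 -0.193  0.036]
top bay 0.62 [375. 229.] 7468 [ 0.53  -0.155  0.029]
top mug 0.64 [334. 144.] 717 [ 0.797 -0.028  0.019]
top mouse 0.76 [171. 250.] 647 [0.458 0.467 0.031]
top stapler 0.63 [473. 222.] 751 [ 0.554 -0.466  0.056]
top battery_narrow 0.68 [260. 242.] 799 [0.487 0.201 0.022]
top battery_narrow 0.64 [209. 199.] 841 [0.615 0.363 0.022]
top battery_narrow 0.61 [277. 179.] 798 [0.685 0.159 0.022]
top battery_wide 0.97 [212. 199.] 872 [0.614 0.363 0.022]
top battery_wide 0.73 [276. 177.] 758 [0.687 0.158 0.022]
top battery_wide 0.72 [260. 237.] 819 [0.488 0.201 0.022]
side battery_mid 0.96 [308. 283.] 1206 [0.611 0.375 0.02 ]
side battery_mid 0.75 [290. 234.] 780 [0.682 0.174 0.019]
side battery_mid 0.66 [362. 242.] 931 [0.485 0.216 0.019]
side laptop 0.59 [342. 183.] 3732 [ 0.529 -0.114  0.027]
side latch_knob 0.55 [319. 169.] 97 [ 0.606 -0.183  0.034]
side bay 0.66 [340. 179.] 3769 [ 0.528 -0.114  0.027]
side mug 0.91 [260. 188.] 981 [0.781 0.003 0.058]
side mouse 0.72 [384. 311.] 1185 [0.455 0.489 0.028]
side battery_narrow 0.92 [309. 281.] 1224 [0.612 0.375 0.02 ]
side battery_narrow 0.71 [289. 234.] 705 [0.68  0.174 0.02 ]
side battery_narrow 0.68 [360. 240.] 930 [0.488 0.216 0.019]
side battery_wide 0.87 [358. 241.] 892 [0.488 0.216 0.019]
side battery_wide 0.83 [287. 232.] 754 [0.68  0.176 0.019]
side battery_wide 0.68 [310. 282.] 1194 [0.611 0.377 0.02 ]
```

The top view shows the black battery at about (261,240) with its narrow end up (+x). Red and yellow look-alikes are at (212,200) and (277,178). The laptop is at about (375,228), with its bay at (384,237) and the latch at (387,203). Next I'll look closer with the wrist camera, above the laptop first since it's on the way.

```bash
python3 - <<'E'
from h import *
z=np.load('pics/top0.npz'); im=z['im']; d=z['d']; C=cal('top')
save('topz',np.hstack([cv2.resize(im[170:290,325:425],None,fx=4,fy=4,interpolation=cv2.INTER_CUBIC),cv2.resize(im[170:290,220:310],None,fx=4,fy=4,interpolation=cv2.INTER_CUBIC)]))
for n,zz,uv in (('lap corners',.03,[(345,174),(415,181),(405,283),(334,275)]),('bat',.022,[(261,214),(262,262)])):
    print(n,np.round(onplane(C,*np.array(uv,float).T,zz),3).tolist())
for m in r.masks_of('laptop','top')[:1]:
    c,_=cv2.findContours(m['pixels'].astype(np.uint8),0,2); R=cv2.minAreaRect(max(c,key=len)); b=cv2.boxPoints(R); print(np.round(onplane(C,*b.T.astype(float),.03),3).tolist())
E
```

```text
lap corners [[0.699, -0.06, 0.03], [0.68, -0.281, 0.03], [0.362, -0.249, 0.03], [0.383, -0.029, 0.03]]
bat [[0.569, 0.203, 0.022], [0.419, 0.196, 0.022]]
[[0.383, -0.026, 0.03], [0.704, -0.057, 0.03], [0.682, -0.284, 0.03], [0.363, -0.248, 0.03]]
```

View pics/topz.png

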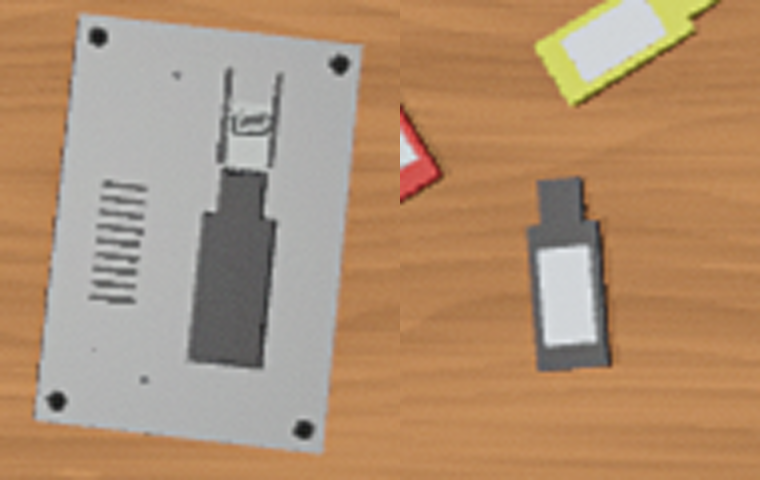

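View pics/wrist0.png

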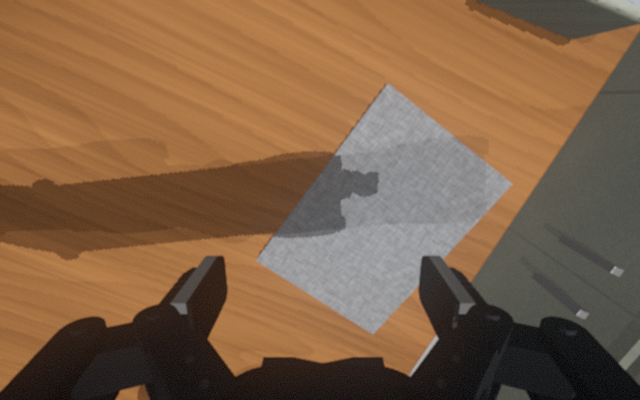

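```bash
python3 -m handwheel '[[[0.01,0.02,0,0,0,-0.05,0.085],[0.016,0.032,0,0,0,-0.08,0.085],[0.016,0.032,0,0,0,-0.08,0.085],[0.016,0.032,0,0,0,-0.08,0.085],[0.016,0.032,0,0,0,-0.08,0.085],[0.016,0.032,0,0,0,-0.08,0.085],[0.016,0.032,0,0,0,-0.08,0.085]]]' 40
python3 -m handwheel '[[[0.016,0.032,0,0,0,0,0.085],[0.016,0.032,0,0,0,0,0.085],[0.016,0.032,0,0,0,0,0.085],[0.016,0.032,0,0,0,0,0.085],[0.016,0.032,0,0,0,0,0.085],[0.016,0.032,0,0,0,0,0.085],[0.012,0.03,0,0,0,0,0.085],[0,0,0,0,0,0,0.085],[0,0,0,0,0,0,0.085]]]'
cat > look.py <<'E'
from h import *
import sys
n=sys.argv[1]
o=r.get_obs(); C=cal('wrist'); im,d=r.grab_frame('wrist'); save(n,im); np.savez('pics/'+n+'.npz',im=im,d=d,C=np.array(C,dtype=object))
R=Ro.from_rotvec(o['orientation']).as_matrix(); print(o['clock'],np.round(o['tcp_pos'],4),'yaw',round(np.arctan2(R[1,0],R[0,0]),4),'tilt',np.round(R[:,2],4),np.round(o['contact_force'],1),round(o['grip_width'],4))
E
python3 look.py w1
```

```text
clock: 1.68
tcp_pos: [0.389, -0.3995, 0.3041]
orientation: [3.137, -0.161, 0.001]
contact_force: [0.3, -0.8, 0.1]
grip_width: 0.0849
clock: 2.43
tcp_pos: [0.4973, -0.1769, 0.3041]
orientation: [-3.138, 0.147, -0.001]
contact_force: [-0.2, -0.9, 0.4]
grip_width: 0.0852
2.4333 [ 0.4973 -0.1769  0.3041] yaw -0.0936 tilt [ 5.e-04  3.e-04 -1.e+00] [-0.2 -0.9  0.4] 0.0852
```

View pics/w1.png

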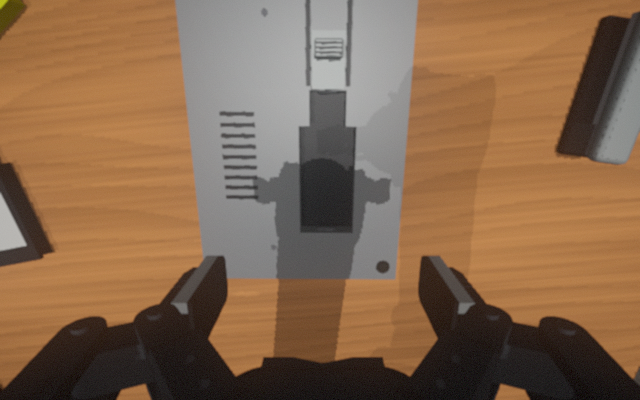

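Bay and latch are clear: bay wide end at about (327,232), narrow end at (327,90), knob at about (329,47). I'll measure the bay outline precisely.

```bash
cat > bay.py <<'E'
from h import *
import sys
from scipy.optimize import least_squares
n=sys.argv[1]; g=[float(x) for x in sys.argv[2:5]]; 
mode=sys.argv[5] if len(sys.argv)>5 else 'bay'
z=np.load(f'pics/{n}.npz',allow_pickle=True); im=z['im'];d=z['d'];C=tuple(z['C']); C=(C[0],C[1],C[2],np.array(C[3]),np.array(C[4]))
gray=cv2.GaussianBlur(cv2.cvtColor(im,cv2.COLOR_RGB2GRAY),(0,0),0.8).astype(np.float32)
if mode=='bay': L,W,N,zt=.0762,.0295,.0185,.03   # half sizes incl. play
else: L,W,N,zt=.075,.028,.017,.022
S=.040+(.0012 if mode=='bay' else 0)
segs=[((-L,-W),(S,-W)),((-L,W),(S,W)),((S,-N),(L,-N)),((S,N),(L,N)),((-L,-W),(-L,W)),((L,-N),(L,N))]
def pts(p,off=0):
    out=[];nm=[]
    for a,b in segs:
        a=np.array(a);b=np.array(b);t=np.linspace(.12,.88,25)[:,None];q=a+(b-a)*t
        dd=(b-a)/np.linalg.norm(b-a); nn=np.array([-dd[1],dd[0]]); 
        if nn@((a+b)/2)<0: nn=-nn
        if abs(a[0]-b[0])<1e-9: nn=np.array([np.sign(a[0]),0.])
        out.append(q+off*nn)
    q=np.concatenate(out); c,s=np.cos(p[2]),np.sin(p[2])
    return np.stack([p[0]+c*q[:,0]-s*q[:,1],p[1]+s*q[:,0]+c*q[:,1],np.full(len(q),zt)],-1)
def samp(X):
    uv=proj(C,X).astype(np.float32); return cv2.remap(gray,uv[:,0].reshape(-1,1),uv[:,1].reshape(-1,1),cv2.INTER_LINEAR)[:,0]
# edge offset search per point, robust line update
p=np.array(g)
offs=np.arange(-.010,.0101,.0004)
for it in range(8):
    rng=.010 if it<3 else .005
    o_=offs[abs(offs)<=rng]
    I=np.stack([samp(pts(p,o)) for o in o_]); G=np.gradient(I,axis=0)   # outside brighter expected
    k=G.argmax(0) if mode=='bay' else np.abs(G).argmax(0); e=o_[k]; w=np.abs(G).max(0)>4
    def res(dp):
        # predicted normal shift
        q0=pts(p); q1=pts(p,.001); nn=(q1-q0)[:,:2]/.001
        return (((pts(p+dp)-q0)[:,:2]*nn).sum(1)-e)[w]*1000
    s=least_squares(res,np.zeros(3),x_scale=[.001,.001,.01],loss='soft_l1'); p=p+s.x
print('pose',np.round(p,4),'median |res| mm',np.median(np.abs(res(s.x))), 'used',w.sum())
rr=np.full(len(w),np.nan); rr[w]=-res(np.zeros(3)); print('edge resid per seg (+ = outward) mm',[round(float(np.nanmedian(x)),2) for x in np.split(rr,len(segs))])
v=im.copy(); uv=proj(C,pts(p))
for a in uv: cv2.circle(v,tuple(int(round(x*8)) for x in a),8,(255,0,0),-1,shift=3)
c=proj(C,np.array([[p[0],p[1],zt]]))[0]; x0=int(np.clip(c[0]-110,0,420)); y0=int(np.clip(c[1]-110,0,200))
save(n+'_fit',cv2.resize(v[y0:y0+200,x0:x0+220],None,fx=3,fy=3,interpolation=cv2.INTER_CUBIC))
vv,uu=np.nonzero(d>0); P=unproj(C,uu,vv,d[vv,uu]); q=P[:,:2]-p[:2]; cc,ss=np.cos(p[2]),np.sin(p[2]); l=np.stack([cc*q[:,0]+ss*q[:,1],-ss*q[:,0]+cc*q[:,1],P[:,2]],-1)
k=(abs(l[:,0])<.07)&(abs(l[:,1])<.013); print('mid z',np.round(np.median(l[k,2]),4)); 
for a,b in ((-.11,-.085),(.0,.03)):
    k=(l[:,0]>a)&(l[:,0]<b)&(abs(l[:,1])>.035)&(abs(l[:,1])<.045); print('around z',np.round(np.median(l[k,2]),4))
k=(l[:,0]>.1)&(l[:,0]<.14)&(abs(l[:,1])<.02)&(l[:,2]>.042)
if k.any(): print('knob local',np.round([l[k].min(0),l[k].max(0),np.median(l[k],0)],4).tolist(),k.sum())
E
python3 bay.py w1 0.504 -0.181 -0.1
```

```text
pose [ 0.5036 -0.182  -0.102 ] median |res| mm 0.3869947047347126 used 145
edge resid per seg (+ = outward) mm [-0.4, -0.4, -0.4, -0.4, 0.2, -0.0]
mid z 0.3078
around z 0.0298
around z 0.2952
knob local [[0.1041, -0.0124, 0.0453], [0.1199, 0.0131, 0.0543], [0.1118, 0.0005, 0.0517]] 569
```

View pics/w1_fit.png

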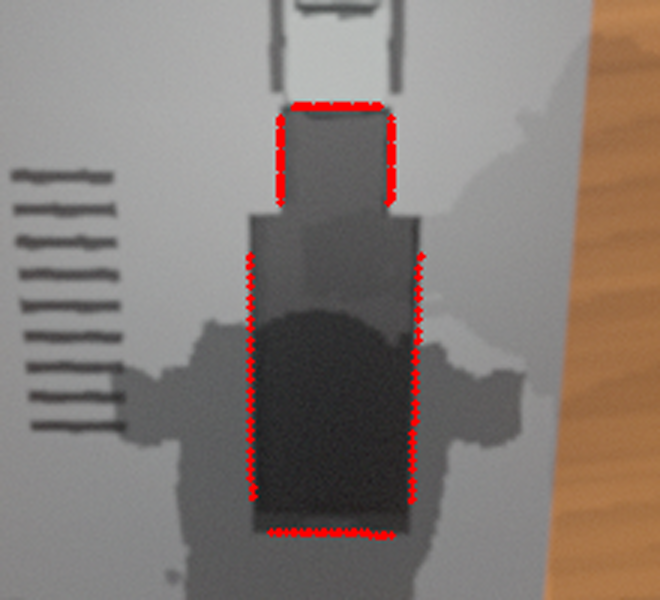

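```bash
python3 - <<'E'
from h import *
z=np.load('pics/w1.npz',allow_pickle=True); im=z['im'];d=z['d'];C=tuple(z['C']); C=(C[0],C[1],C[2],np.array(C[3]),np.array(C[4]))
p=(.5036,-.182,-.102)
vv,uu=np.nonzero(d>0); P=unproj(C,uu,vv,d[vv,uu]); q=P[:,:2]-p[:2]; cc,ss=np.cos(p[2]),np.sin(p[2]); l=np.stack([cc*q[:,0]+ss*q[:,1],-ss*q[:,0]+cc*q[:,1],P[:,2]],-1)
g=im.mean(2)[vv,uu]
for a in np.arange(.066,.142,.002):
    k=(l[:,0]>=a)&(l[:,0]<a+.002)&(abs(l[:,1])<.008)&(l[:,2]<.1); print(round(a,3),k.sum(),np.round(np.median(l[k,2]),4),np.round(l[k,2].max(),4),round(g[k].mean()))
save('latchz',cv2.resize(im[0:120,280:380],None,fx=6,fy=5,interpolation=cv2.INTER_CUBIC))
E
```

```text
0.066 30 0.0089 0.0109 98
0.068 30 0.0092 0.0105 98
0.07 30 0.009 0.0102 97
0.072 31 0.0194 0.0227 82
0.074 32 0.0229 0.025 90
0.076 49 0.0295 0.0365 147
0.078 32 0.0348 0.0361 186
0.08 34 0.0348 0.0367 186
0.082 34 0.0344 0.0357 186
0.084 35 0.0346 0.0363 186
0.086 50 0.0345 0.0364 186
0.088 34 0.0347 0.0366 185
0.09 34 0.0347 0.0359 186
0.092 34 0.0346 0.0362 185
0.094 41 0.0347 0.0361 185
0.096 44 0.0347 0.036 186
0.098 34 0.0345 0.0367 185
0.1 34 0.0346 0.0359 185
0.102 40 0.0348 0.0367 160
0.104 82 0.0489 0.0529 112
0.106 45 0.0521 0.0533 147
0.108 44 0.0518 0.054 148
0.11 38 0.052 0.0537 151
0.112 49 0.0522 0.0543 145
0.114 37 0.0516 0.0532 150
0.116 46 0.052 0.0542 140
0.118 44 0.0513 0.0535 159
  return _methods._mean(a, axis=axis, dtype=dtype,
  ret = ret.dtype.type(ret / rcount)
Traceback (most recent call last):
ValueError: zero-size array to reduction operation maximum which has no identity
```

```bash
python3 -m handwheel '[[[0,0.02,0,0,0,0.01,0.085],[-0.001,0.04,0,0,0,0.02,0.085],[-0.001,0.04,0,0,0,0.02,0.085],[-0.001,0.04,0,0,0,0.02,0.085],[-0.001,0.04,0,0,0,0.02,0.085],[-0.001,0.04,-0.005,0,0,0.02,0.085],[-0.001,0.04,-0.01,0,0,0.02,0.085],[-0.001,0.04,-0.01,0,0,0.02,0.085],[-0.001,0.04,-0.01,0,0,0,0.085],[-0.001,0.035,-0.01,0,0,0,0.085]]]' 40
python3 -m handwheel '[[[0,0,0,0,0,0,0.085],[0,0,0,0,0,0,0.085]]]'
python3 look.py w2; python3 bay.py w2 0.494 0.2 0.05 bat
```

```text
clock: 3.32
tcp_pos: [0.4879, 0.1965, 0.2587]
orientation: [3.141, 0.078, 0.001]
contact_force: [-0.3, -0.1, 0.5]
grip_width: 0.0849
clock: 3.48
tcp_pos: [0.4874, 0.1963, 0.2583]
orientation: [3.14, 0.084, -0.002]
contact_force: [0.4, -0.7, 0.5]
grip_width: 0.085
3.4833 [0.4874 0.1963 0.2583] yaw 0.0536 tilt [-1.2e-03 -4.0e-04 -1.0e+00] [ 0.4 -0.7  0.5] 0.085
pose [0.4941 0.201  0.1029] median |res| mm 0.3102171960108712 used 87
edge resid per seg (+ = outward) mm [-0.4, -0.0, nan, -0.0, -0.0, -0.4]
mid z 0.2597
around z -0.0003
around z 0.2486bay.py:38: RuntimeWarning: All-NaN slice encountered
  rr=np.full(len(w),np.nan); rr[w]=-res(np.zeros(3)); print('edge resid per seg (+ = outward) mm',[round(float(np.nanmedian(x)),2) for x in np.split(rr,len(segs))])
```

View pics/w2.png

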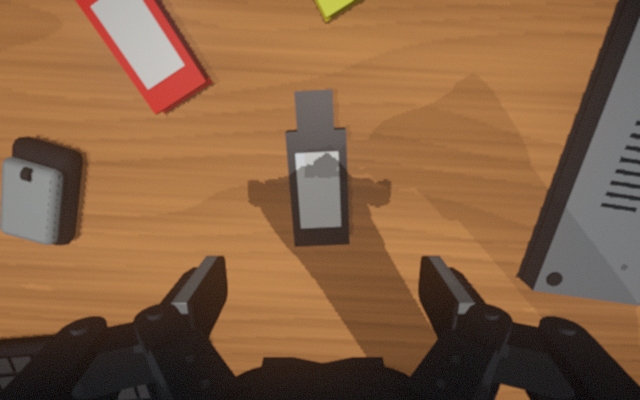

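View pics/w2_fit.png

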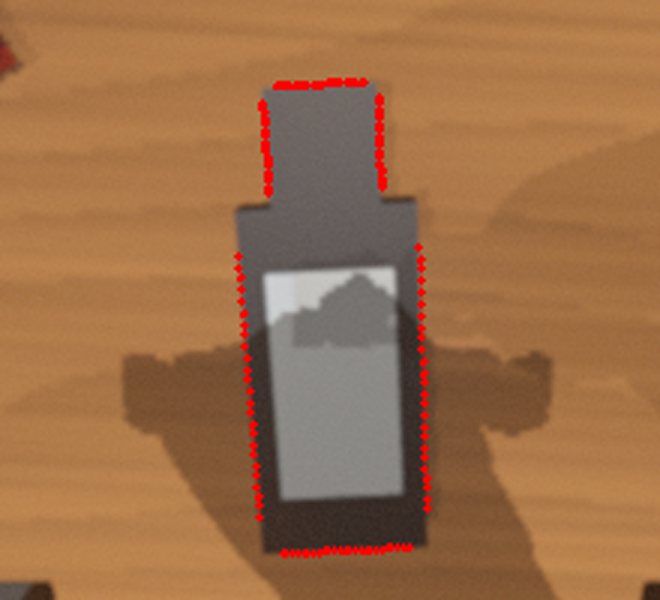

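```bash
python3 - <<'E'
from h import *
z=np.load('pics/w2.npz',allow_pickle=True); d=z['d']; c=r.get_calibration('wrist'); T=np.array(c['T_tool_cam']); f=200/np.tan(np.radians(c['vertical_fov'])/2)
vv,uu=np.nonzero((d>0)&(d<.2)); D=d[vv,uu]; P=np.stack([(uu-c['cx'])/f*D,(vv-c['cy'])/f*D,D],-1)@T[:3,:3].T+T[:3,3]
print('max z tool',np.sort(P[:,2])[-200::40]); k=P[:,2]>P[:,2].max()-.004
print(np.round(P[k].min(0),4),np.round(P[k].max(0),4))
E
```

```text
max z tool [0.05658357 0.05712959 0.05778491 0.05841723 0.05915464]
[-0.0112 -0.0427  0.0564] [0.0111 0.0434 0.0604]
```

```bash
python3 -m handwheel '[[[0.0016,0.0037,-0.02,0,0,0.025,0.085],[0,0,-0.035,0,0,0.025,0.085],[0,0,-0.035,0,0,0,0.085],[0,0,-0.035,0,0,0,0.085],[0,0,-0.03,0,0,0,0.085],[0,0,-0.015,0,0,0,0.085],[0,0,-0.009,0,0,0,0.085],[0,0,0,0,0,0,0.085],[0,0,0,0,0,0,0.085]]]' 40
python3 look.py w3
```

```text
clock: 4.28
tcp_pos: [0.49, 0.1983, 0.0805]
orientation: [3.137, 0.156, 0.001]
contact_force: [0.4, -0.3, 0.6]
grip_width: 0.0851
4.2833 [0.49   0.1983 0.0805] yaw 0.0995 tilt [ 9.e-04 -5.e-04 -1.e+00] [ 0.4 -0.3  0.6] 0.0851
```

View pics/w3.png

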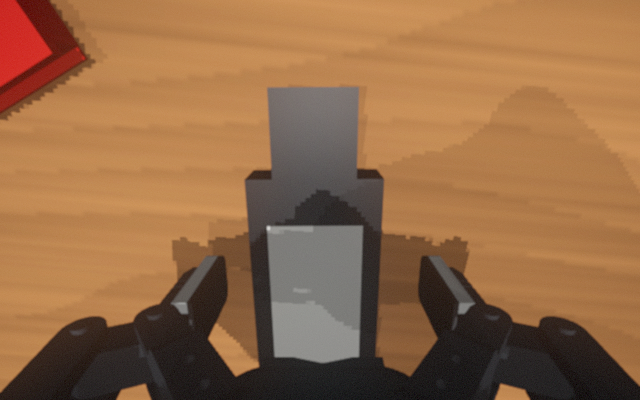

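```bash
python3 -m handwheel '[[[0,0.003,-0.0015,0,0,0,0.085],[0,0,0,0,0,0,0.07],[0,0,0,0,0,0,0.06],[0,0,0,0,0,0,0.05],[0,0,0,0,0,0,0.04],[0,0,0,0,0,0,0.04],[0,0,0,0,0,0,0.04],[0,0,0,0,0,0,0.04]]]' 40
python3 look.py w4
python3 - <<'E'
from h import *
z=np.load('pics/w4.npz',allow_pickle=True); d=z['d']; c=r.get_calibration('wrist'); T=np.array(c['T_tool_cam']); f=200/np.tan(np.radians(c['vertical_fov'])/2)
vv,uu=np.nonzero((d>0)&(d<.2)); D=d[vv,uu]; P=np.stack([(uu-c['cx'])/f*D,(vv-c['cy'])/f*D,D],-1)@T[:3,:3].T+T[:3,3]
for s in (-1,1):
    k=(P[:,1]*s>.029)&(P[:,1]*s<.05)&(abs(P[:,0])<.0115); print(s,np.sort(P[k,2])[::-1][[5,30,80]])
k=(abs(P[:,1])<.02)&(P[:,0]>.01); print('top face z',np.median(P[k,2]))
E
```

```text
clock: 5.0
tcp_pos: [0.4895, 0.2028, 0.0793]
orientation: [3.138, 0.16, 0.002]
contact_force: [-0.9, -0.9, 6.4]
grip_width: 0.0548
5.0 [0.4895 0.2028 0.0793] yaw 0.102 tilt [ 1.2e-03  1.0e-04 -1.0e+00] [-0.9 -0.9  6.4] 0.0548
-1 [0.081099   0.0806513  0.08035614]
1 [0.08086454 0.0806092  0.08035492]
top face z 0.057685774589197006
```

View pics/w4.png

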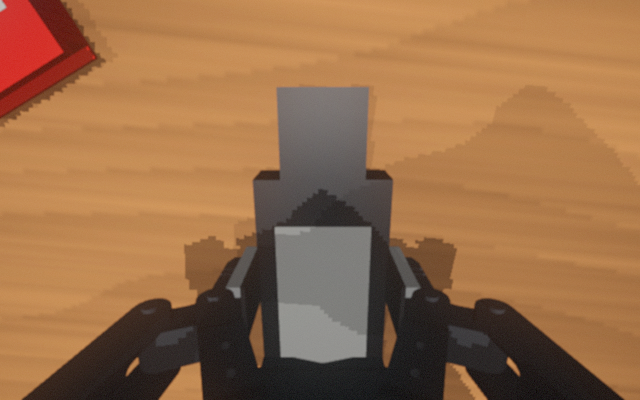

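```bash
cat > tip.py <<'E'
from h import *
import sys
z=np.load(f'pics/{sys.argv[1]}.npz',allow_pickle=True); im=z['im']; d=z['d']; c=r.get_calibration('wrist'); T=np.array(c['T_tool_cam']); f=200/np.tan(np.radians(c['vertical_fov'])/2)
zt=float(sys.argv[2])
def ray(u,v):
    a=np.array([(u-c['cx'])/f,(v-c['cy'])/f,1])@T[:3,:3].T; s=(zt-T[2,3])/a[2]; return T[:3,3]+s*a
def topx(x,y): # tool->pixel
    p=(np.array([x,y,zt])-T[:3,3])@T[:3,:3]; return f*p[0]/p[2]+c['cx'],f*p[1]/p[2]+c['cy']
hsv=cv2.cvtColor(im,cv2.COLOR_RGB2HSV); sat=cv2.GaussianBlur(hsv[...,1],(0,0),1).astype(float)
tips=[]
for u in range(285,365,8):
    col=sat[60:120,u]; v=60+np.abs(np.gradient(col)).argmax(); tips.append(ray(u,v))
t=np.array(tips); print('tip x,y',np.round(t[:,:2],4).tolist())
for v in (110,130,150):
    row=np.gradient(sat[v,250:400]); a=250+row[:75].argmin(); b=250+75+row[75:].argmax(); print('narrow sides',np.round(ray(a,v)[:2],4),np.round(ray(b,v)[:2],4))
E
python3 tip.py w4 0.0573
python3 - <<'E'
import cv2
im=cv2.imread('pics/w4.png'); cv2.imwrite('pics/w4z.png',cv2.resize(im[210:330,190:450],None,fx=3,fy=3,interpolation=cv2.INTER_CUBIC))
E
```

```text
tip x,y [[0.0788, -0.0134], [0.0788, -0.0105], [0.0788, -0.0076], [0.0788, -0.0046], [0.0788, -0.0017], [0.0788, 0.0012], [0.0788, 0.0041], [0.0788, 0.0071], [0.0788, 0.01], [0.0788, 0.0129]]
narrow sides [ 0.0707 -0.0166] [0.0707 0.0169]
narrow sides [ 0.0634 -0.0166] [0.0634 0.0172]
narrow sides [ 0.0558 -0.0165] [0.0558 0.0171]
```

View pics/w4z.png

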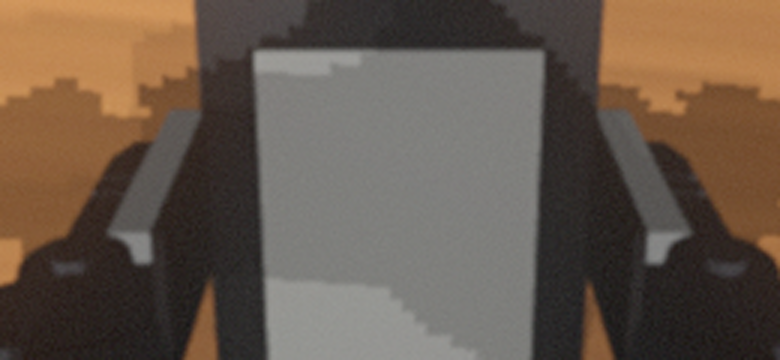

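```bash
python3 -m handwheel '[[[0,0,0.01,0,0,0,0.04],[0,0,0.025,0,0,0,0.04],[0,0,0.03,0,0,0,0.04],[0.0013,-0.02,0.015,0,0,-0.02,0.04],[0.0015,-0.035,0,0,0,-0.04,0.04],[0.0015,-0.04,0,0,0,-0.04,0.04],[0.0015,-0.04,0,0,0,-0.04,0.04],[0.0015,-0.04,0,0,0,-0.04,0.04],[0.0015,-0.04,0,0,0,-0.024,0.04],[0.0015,-0.04,0,0,0,0,0.04]]]' 50
python3 -m handwheel '[[[0,-0.04,0,0,0,0,0.04],[0,-0.035,0,0,0,0,0.04],[0,-0.03,0,0,0,0,0.04],[0,-0.017,0,0,0,0,0.04],[0,-0.007,0,0,0,0,0.04],[0,0,0,0,0,0,0.04],[0,0,0,0,0,0,0.04]]]' 
python3 look.py w5; python3 tip.py w5 0.0573
```

```text
clock: 5.88
tcp_pos: [0.4988, -0.0541, 0.159]
orientation: [3.137, -0.162, -0.0]
contact_force: [1.4, -0.5, -3.2]
grip_width: 0.0543
clock: 6.47
tcp_pos: [0.4993, -0.1802, 0.1585]
orientation: [-3.137, 0.16, 0.0]
contact_force: [-0.4, 0.4, -3.1]
grip_width: 0.0546
6.4667 [ 0.4993 -0.1802  0.1585] yaw -0.1017 tilt [-2.e-04  9.e-04 -1.e+00] [-0.4  0.4 -3.1] 0.0546
tip x,y [[0.0789, -0.0135], [0.0782, -0.0106], [0.0857, -0.0076], [0.0785, -0.0048], [0.0877, -0.0018], [0.0873, 0.001], [0.0775, 0.004], [0.0785, 0.0069], [0.0873, 0.0096], [0.0873, 0.0125]]
narrow sides [ 0.0707 -0.0004] [0.0707 0.0063]
narrow sides [ 0.0634 -0.0273] [0.0634 0.0038]
narrow sides [ 0.0558 -0.0162] [0.0559 0.0135]
```

View pics/w5.png

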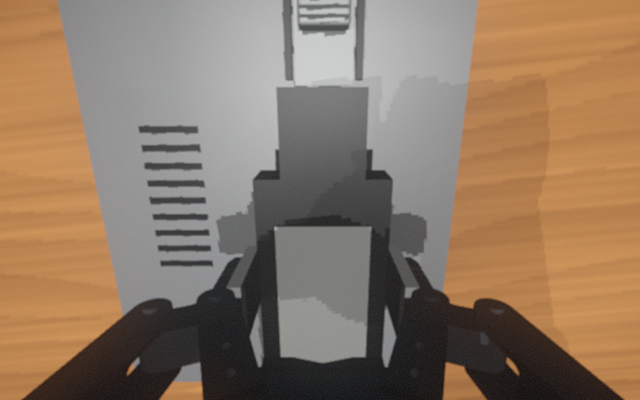

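```bash
python3 -m handwheel '[[[0.0005,-0.0014,-0.01,0,0,0,0.04],[0,0,-0.015,0,0,0,0.04],[0,0,-0.012,0,0,0,0.04],[0,0,-0.003,0,0,0,0.04],[0,0,0,0,0,0,0.04],[0,0,0,0,0,0,0.04]]]' 
python3 look.py w6
python3 - <<'E'
import cv2
im=cv2.imread('pics/w6.png'); cv2.imwrite('pics/w6z.png',cv2.resize(im[20:220,220:430],None,fx=3,fy=3,interpolation=cv2.INTER_CUBIC))
E
```

```text
clock: 7.02
tcp_pos: [0.5, -0.1822, 0.1181]
orientation: [-3.137, 0.159, 0.001]
contact_force: [0.4, -0.3, -1.9]
grip_width: 0.0547
7.0167 [ 0.5    -0.1822  0.1181] yaw -0.1013 tilt [-6.e-04  4.e-04 -1.e+00] [ 0.4 -0.3 -1.9] 0.0547
```

View pics/w6z.png

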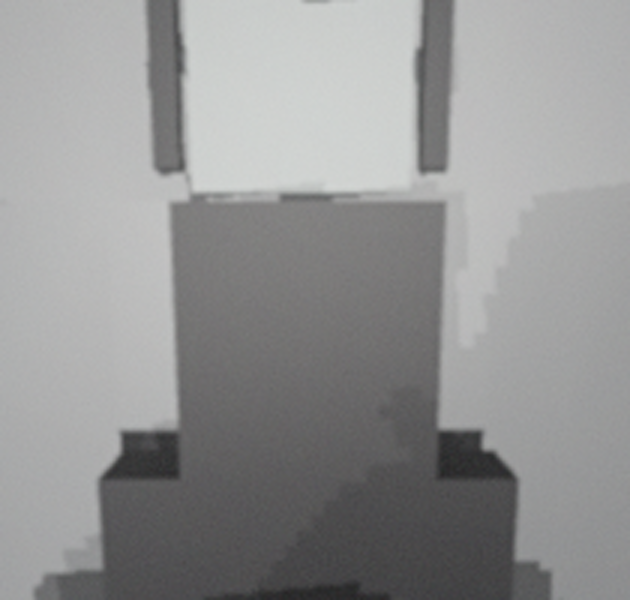

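```bash
python3 - <<'E'
from h import *
c=r.get_calibration('wrist'); T=np.array(c['T_tool_cam']); f=200/np.tan(np.radians(c['vertical_fov'])/2)
def ray(u,v,zt):
    a=np.array([(u-c['cx'])/f,(v-c['cy'])/f,1])@T[:3,:3].T; s=(zt-T[2,3])/a[2]; return np.round((T[:3,3]+s*a)[:2]*1000,1)
print('bay shoulder',ray(260.7,163.3,.0881),ray(381.3,163.3,.0881))
print('bat shoulder',ray(253.3,179.3,.0573),ray(392.3,179.3,.0573))
print('plate edge',ray(323,83.3,.0831),'bat tip',ray(323,87.3,.0573))
print('slots',ray(220+160/3,20+100/3,.0881),ray(220+440/3,20+100/3,.0881))
print('plate sides', ray(220+187/3,20+100/3,.0831),ray(220+420/3,20+100/3,.0831))
E
```

```text
bay shoulder [ 44.7 -29.8] [44.8 28.6]
bat shoulder [ 44.2 -27.2] [44.3 27.8]
plate edge [81.2  0.4] bat tip [78.8  0.3]
slots [ 93.9 -21.6] [93.9 19.6]
plate sides [ 93.3 -17. ] [93.3 16.2]
```

```bash
python3 -m handwheel '[[[0,0.0007,0,0,0,0,0.04],[0,0,-0.004,0,0,0,0.04],[0,0,-0.004,0,0,0,0.04],[0,0,-0.004,0,0,0,0.04],[0,0,0,0,0,0,0.04],[0,0,0,0,0,0,0.04]]]'; python3 look.py w7
```

```text
clock: 7.57
tcp_pos: [0.4996, -0.182, 0.106]
orientation: [-3.137, 0.161, 0.001]
contact_force: [0.5, 0.6, -2.6]
grip_width: 0.0547
7.5667 [ 0.4996 -0.182   0.106 ] yaw -0.1023 tilt [-8.e-04  2.e-04 -1.e+00] [ 0.5  0.6 -2.6] 0.0547
```

View pics/w7.png

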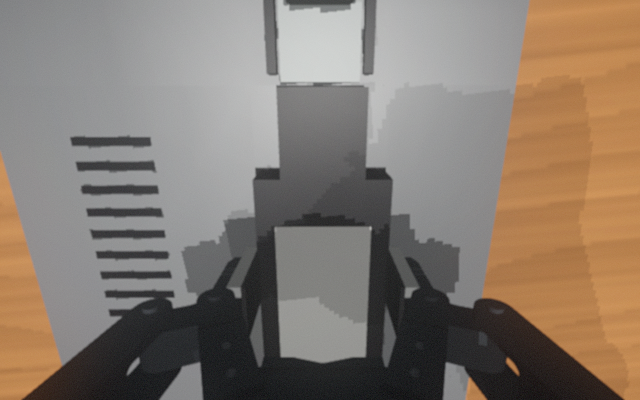

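The battery has entered the bay by about 3 mm with no contact force, so I'll lower it onto the catches.

```bash
python3 -m handwheel '[[[0,0,-0.003,0,0,0,0.04],[0,0,-0.003,0,0,0,0.04],[0,0,0,0,0,0,0.04],[0,0,0,0,0,0,0.04]]]'; python3 look.py w8
```

```text
clock: 7.95
tcp_pos: [0.4998, -0.182, 0.1002]
orientation: [-3.137, 0.161, 0.001]
contact_force: [-0.7, 0.6, -2.3]
grip_width: 0.0544
7.95 [ 0.4998 -0.182   0.1002] yaw -0.1022 tilt [-4.e-04  1.e-04 -1.e+00] [-0.7  0.6 -2.3] 0.0544
```

```bash
python3 -m handwheel '[[[0,0,-0.001,0,0,0,0.04],[0,0,-0.001,0,0,0,0.04],[0,0,0,0,0,0,0.04]]]'; python3 look.py w9
```

```text
clock: 8.25
tcp_pos: [0.5002, -0.1821, 0.0991]
orientation: [3.137, -0.16, 0.001]
contact_force: [-2.7, 0.8, 5.2]
grip_width: 0.0546
8.25 [ 0.5002 -0.1821  0.0991] yaw -0.1022 tilt [ 9.e-04 -4.e-04 -1.e+00] [-2.7  0.8  5.2] 0.0546
```

View pics/w9.png

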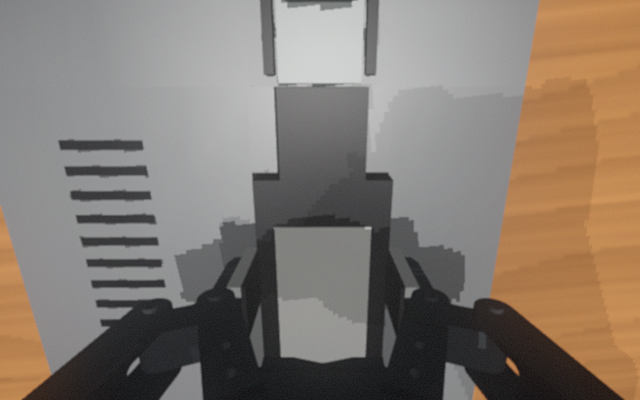

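```bash
python3 -m handwheel '[[[0,0,0,0,0,0,0.06],[0,0,0,0,0,0,0.07],[0,0,0,0,0,0,0.085],[0,0,0.005,0,0,0,0.085],[0,0,0.02,0,0,0,0.085],[0,0,0.03,0,0,0,0.085],[0,0,0.03,0,0,0,0.04],[-0.02,0.002,0.01,0,0,0,0],[0,0,0,0,0,0,0],[0,0,0,0,0,0,0]]]'; python3 look.py w10
```

```text
clock: 9.13
tcp_pos: [0.4796, -0.1803, 0.1941]
orientation: [3.137, -0.161, 0.002]
contact_force: [0.4, 0.7, 0.1]
grip_width: 0.0386
9.1333 [ 0.4796 -0.1803  0.1941] yaw -0.1028 tilt [ 1.1e-03 -7.0e-04 -1.0e+00] [0.4 0.7 0.1] 0.0386
```

View pics/w10.png

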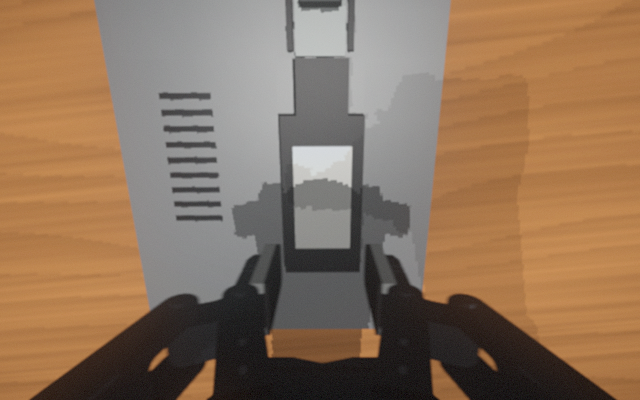

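```bash
cat > top.py <<'E'
from h import *
import sys
n=sys.argv[1]; z=np.load(f'pics/{n}.npz',allow_pickle=True); im=z['im'];d=z['d'];C=tuple(z['C']); C=(C[0],C[1],C[2],np.array(C[3]),np.array(C[4]))
p=(.5038,-.1822,-.102)
vv,uu=np.nonzero(d>0); P=unproj(C,uu,vv,d[vv,uu]); q=P[:,:2]-p[:2]; cc,ss=np.cos(p[2]),np.sin(p[2]); l=np.stack([cc*q[:,0]+ss*q[:,1],-ss*q[:,0]+cc*q[:,1],P[:,2]],-1)
def med(a,b,y0,y1):
    k=(l[:,0]>a)&(l[:,0]<b)&(l[:,1]>y0)&(l[:,1]<y1)&(l[:,2]<.07); return (np.round(np.median(l[k,2]),4) if k.any() else None,int(k.sum()))
print('wide end',med(-.073,-.055,-.02,.02),'mid',med(-.02,.02,-.02,.02),'narrow',med(.045,.058,-.012,.012),'narrow tip',med(.06,.073,-.012,.012),'surface',med(-.05,.05,.035,.05),med(-.05,.05,-.05,-.035))
k=(l[:,0]>.07)&(l[:,0]<.14)&(abs(l[:,1])<.02)&(l[:,2]>.045)&(l[:,2]<.06)
if k.any(): print('knob',np.round([l[k].min(0),l[k].max(0)],4).tolist(),k.sum())
E
python3 top.py w10
python3 -m handwheel '[[[-0.016,0.002,0,0,0,0,0],[-0.016,0.0023,-0.01,0,0,0,0],[-0.0036,0,-0.03,0,0,0,0],[0,0,-0.02,0,0,0,0],[0,0,-0.008,0,0,0,0],[0,0,0,0,0,0,0],[0,0,0,0,0,0,0]]]'; python3 look.py w11
```

```text
wide end (np.float64(0.0416), 1162) mid (np.float64(0.0422), 3277) narrow (np.float64(0.0424), 780) narrow tip (np.float64(0.0425), 846) surface (np.float64(0.0297), 2816) (np.float64(0.0297), 2810)
knob [[0.1037, -0.0117, 0.045], [0.1053, 0.0135, 0.0525]] 168
clock: 9.77
tcp_pos: [0.4447, -0.1756, 0.125]
orientation: [-3.137, 0.16, 0.002]
contact_force: [0.5, 0.3, 1.0]
grip_width: 0.0002
9.7667 [ 0.4447 -0.1756  0.125 ] yaw -0.1017 tilt [-1.e-03  6.e-04 -1.e+00] [0.5 0.3 1. ] 0.0002
```

View pics/w11.png

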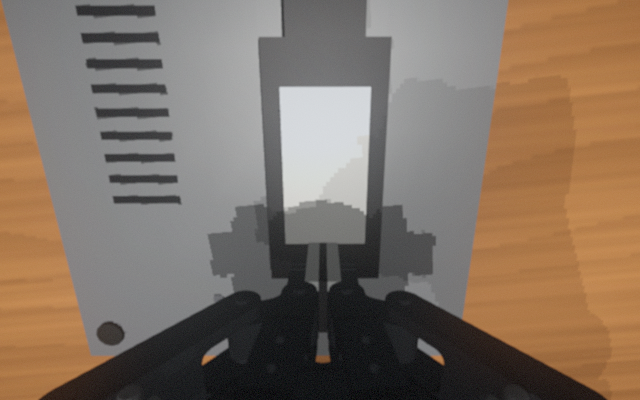

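The battery rests level, about 12.5 mm proud, with the closed fingers over the wide end. I'll press there now.

```bash
python3 -m handwheel '[[[0,0,-0.005,0,0,0,0],[0,0,-0.004,0,0,0,0],[0,0,-0.003,0,0,0,0],[0,0,-0.002,0,0,0,0]]]'; python3 -m handwheel '[[[0,0,-0.002,0,0,0,0],[0,0,-0.002,0,0,0,0]]]';
```

```text
clock: 10.15
tcp_pos: [0.4451, -0.1759, 0.1118]
orientation: [3.137, -0.16, 0.003]
contact_force: [0.2, 0.7, 4.0]
grip_width: 0.0001
clock: 10.32
tcp_pos: [0.4442, -0.1757, 0.1073]
orientation: [3.137, -0.16, -0.0]
contact_force: [0.1, 0.4, 1.0]
grip_width: -0.0
```

```bash
python3 -m handwheel '[[[0,0,-0.002,0,0,0,0],[0,0,-0.001,0,0,0,0]]]'; python3 -m handwheel '[[[0,0,-0.0015,0,0,0,0],[0,0,0,0,0,0,0]]]';
```

```text
clock: 10.48
tcp_pos: [0.444, -0.1757, 0.1041]
orientation: [-3.137, 0.161, 0.001]
contact_force: [-3.3, 0.4, 10.8]
grip_width: 0.0004
clock: 10.65
tcp_pos: [0.4441, -0.1757, 0.1039]
orientation: [3.137, -0.161, -0.001]
contact_force: [-6.1, 1.2, 18.1]
grip_width: 0.0
```

```bash
python3 -m handwheel '[[[0,0,-0.0015,0,0,0,0],[0,0,0,0,0,0,0]]]';  python3 -m handwheel '[[[0,0,0.01,0,0,0,0],[0,0,0.03,0,0,0,0],[0.02,-0.002,0.03,0,0,0,0],[0.03,-0.003,0,0,0,0,0],[0,0,0,0,0,0,0],[0,0,0,0,0,0,0]]]'; python3 look.py w12; python3 top.py w12
```

```text
clock: 10.82
tcp_pos: [0.4441, -0.1757, 0.1036]
orientation: [3.137, -0.161, -0.001]
contact_force: [-9.8, 4.2, 35.7]
grip_width: -0.0002
clock: 11.32
tcp_pos: [0.4956, -0.1807, 0.1717]
orientation: [3.137, -0.16, 0.003]
contact_force: [-0.3, 0.8, -0.4]
grip_width: 0.0002
11.3167 [ 0.4956 -0.1807  0.1717] yaw -0.1017 tilt [ 1.7e-03 -1.0e-04 -1.0e+00] [-0.3  0.8 -0.4] 0.0002
wide end (None, 0) mid (np.float64(0.0362), 3447) narrow (np.float64(0.0404), 882) narrow tip (np.float64(0.0417), 996) surface (np.float64(0.0297), 3162) (np.float64(0.0297), 3159)
knob [[0.1039, -0.0122, 0.045], [0.1151, 0.0139, 0.0542]] 1292
```

View pics/w12.png

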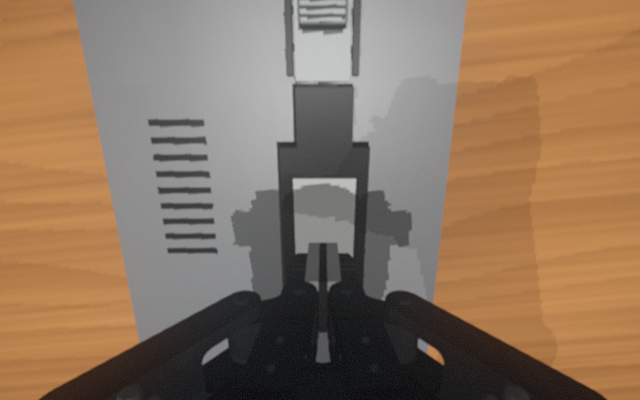

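```bash
python3 -m handwheel '[[[0.023,-0.0026,0,0,0,0,0],[0.023,-0.0026,0,0,0,0,0],[0.023,-0.0025,-0.01,0,0,0,0],[0,0,-0.025,0,0,0,0],[0,0,-0.012,0,0,0,0],[0,0,0,0,0,0,0],[0,0,0,0,0,0,0]]]'; python3 look.py w13
```

```text
clock: 11.95
tcp_pos: [0.5611, -0.1883, 0.1232]
orientation: [-3.137, 0.161, 0.007]
contact_force: [0.3, -0.4, 0.2]
grip_width: 0.0001
11.95 [ 0.5611 -0.1883  0.1232] yaw -0.1025 tilt [-4.4e-03  8.0e-04 -1.0e+00] [ 0.3 -0.4  0.2] 0.0001
```

View pics/w13.png

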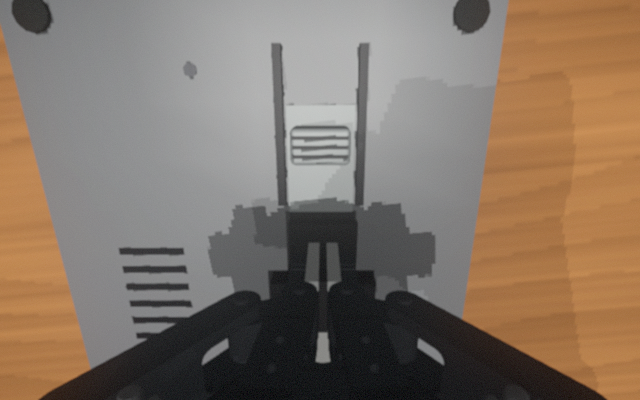

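```bash
python3 -m handwheel '[[[0.003,0,-0.005,0,0,0,0],[0,0,-0.004,0,0,0,0],[0,0,-0.003,0,0,0,0],[0,0,-0.002,0,0,0,0]]]'; python3 -m handwheel '[[[0,0,-0.002,0,0,0,0],[0,0,-0.002,0,0,0,0]]]'; python3 -m handwheel '[[[0,0,-0.0015,0,0,0,0],[0,0,0,0,0,0,0]]]'
```

```text
clock: 12.33
tcp_pos: [0.5669, -0.1886, 0.1112]
orientation: [3.137, -0.161, 0.003]
contact_force: [-0.4, 0.4, 4.5]
grip_width: -0.0005
clock: 12.5
tcp_pos: [0.5666, -0.1885, 0.1067]
orientation: [3.137, -0.161, 0.001]
contact_force: [-0.5, 0.3, -0.2]
grip_width: 0.0002
clock: 12.67
tcp_pos: [0.5658, -0.1883, 0.1044]
orientation: [-3.137, 0.16, 0.002]
contact_force: [0.3, -0.1, -0.6]
grip_width: -0.0003
```

```bash
python3 -m handwheel '[[[0,0,-0.0015,0,0,0,0],[0,0,0,0,0,0,0]]]'; python3 -m handwheel '[[[0,0,-0.001,0,0,0,0],[0,0,0,0,0,0,0]]]'
```

```text
clock: 12.83
tcp_pos: [0.5661, -0.1884, 0.1031]
orientation: [-3.137, 0.161, 0.001]
contact_force: [0.1, 0.4, -0.3]
grip_width: -0.0002
clock: 13.0
tcp_pos: [0.5663, -0.1885, 0.1028]
orientation: [3.137, -0.161, -0.0]
contact_force: [-2.2, -0.4, 3.9]
grip_width: -0.0001
```

```bash
python3 -m handwheel '[[[0,0,-0.001,0,0,0,0],[0,0,0,0,0,0,0]]]'; python3 -m handwheel '[[[0,0,-0.0008,0,0,0,0],[0,0,0,0,0,0,0]]]'
python3 -m handwheel '[[[0,0,0.01,0,0,0,0],[0,0,0.03,0,0,0,0],[-0.02,0.002,0.03,0,0,0,0],[-0.035,0.0035,0.02,0,0,0,0],[-0.035,0.0035,0.01,0,0,0,0],[0,0,0,0,0,0,0],[0,0,0,0,0,0,0]]]'; python3 look.py w14; python3 top.py w14
```

```text
clock: 13.17
tcp_pos: [0.5663, -0.1885, 0.1027]
orientation: [3.137, -0.161, -0.0]
contact_force: [-4.5, 1.5, 12.8]
grip_width: 0.0002
clock: 13.33
tcp_pos: [0.5663, -0.1885, 0.1026]
orientation: [3.137, -0.161, -0.0]
contact_force: [-6.7, 1.8, 19.9]
grip_width: -0.0001
clock: 13.92
tcp_pos: [0.475, -0.1798, 0.2015]
orientation: [3.136, -0.162, 0.001]
contact_force: [0.2, 0.3, -0.3]
grip_width: 0.0
13.9167 [ 0.475  -0.1798  0.2015] yaw -0.1032 tilt [ 7.e-04 -1.e-03 -1.e+00] [ 0.2  0.3 -0.3] 0.0
wide end (np.float64(0.0298), 712) mid (np.float64(0.0299), 2885) narrow (np.float64(0.0296), 651) narrow tip (np.float64(0.0297), 731) surface (np.float64(0.0297), 2705) (np.float64(0.0297), 2694)
```

View pics/w14.png

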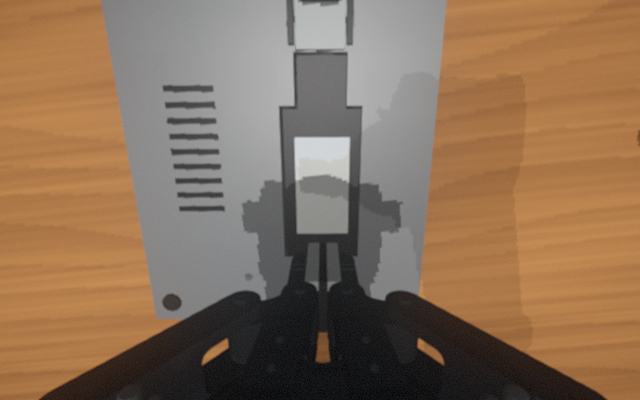

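Battery is flush at both ends (29.6–29.9 mm against the 29.7 mm surface). Next is the latch; I'll confirm the knob's extent from w13.

```bash
python3 top.py w13; python3 -m handwheel '[[[0.02,-0.002,0,0,0,0,0],[0.03,-0.003,0,0,0,0,0],[0.03,-0.003,0,0,0,0,0],[0.03,-0.003,0,0,0,0,0],[0.03,-0.003,0,0,0,0,0],[0.02,-0.002,-0.01,0,0,0,0],[0.009,-0.001,-0.02,0,0,0,0],[0,0,-0.02,0,0,0,0],[0,0,0,0,0,0,0],[0,0,0,0,0,0,0]]]'; python3 look.py w15
```

```text
wide end (None, 0) mid (np.float64(0.0355), 324) narrow (np.float64(0.0408), 19) narrow tip (np.float64(0.0423), 2077) surface (np.float64(0.0297), 974) (np.float64(0.0297), 974)
knob [[0.104, -0.0122, 0.045], [0.1203, 0.0139, 0.0541]] 2268
clock: 14.8
tcp_pos: [0.6451, -0.196, 0.1486]
orientation: [-3.137, 0.16, 0.005]
contact_force: [0.4, -0.7, 0.4]
grip_width: -0.0001
14.8 [ 0.6451 -0.196   0.1486] yaw -0.1018 tilt [-0.0033  0.0011 -1.    ] [ 0.4 -0.7  0.4] -0.0001
```

View pics/w15.png

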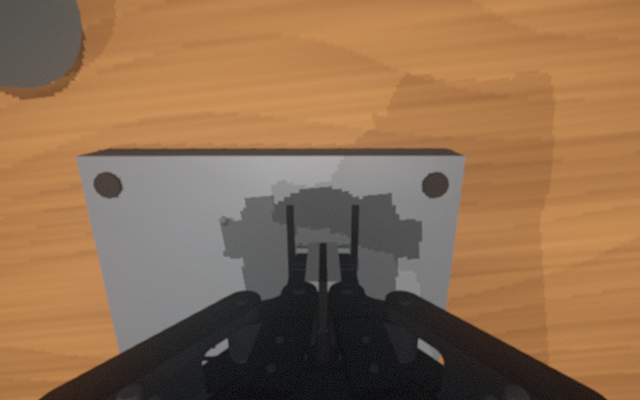

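```bash
python3 -m handwheel '[[[0,0,-0.015,0,0,0,0],[0,0,-0.015,0,0,0,0],[0,0,-0.006,0,0,0,0],[0,0,0,0,0,0,0]]]'; python3 -m handwheel '[[[-0.004,0.0004,0,0,0,0,0],[-0.004,0.0004,0,0,0,0,0],[-0.003,0.0003,0,0,0,0,0],[-0.003,0.0003,0,0,0,0,0],[-0.003,0.0003,0,0,0,0,0]]]'
```

```text
clock: 15.18
tcp_pos: [0.6443, -0.1963, 0.1132]
orientation: [-3.137, 0.16, 0.004]
contact_force: [0.3, 1.6, 0.7]
grip_width: -0.0002
clock: 15.6
tcp_pos: [0.6288, -0.1949, 0.1155]
orientation: [3.137, -0.161, 0.004]
contact_force: [2.2, -1.4, 0.4]
grip_width: -0.0
```

```bash
python3 -m handwheel '[[[-0.003,0.0003,0,0,0,0,0],[-0.003,0.0003,0,0,0,0,0],[0,0,0,0,0,0,0]]]'
```

```text
clock: 15.85
tcp_pos: [0.622, -0.1943, 0.115]
orientation: [3.137, -0.161, 0.001]
contact_force: [1.4, 0.2, 0.9]
grip_width: 0.0001
```

```bash
python3 -m handwheel '[[[-0.002,0.0002,0,0,0,0,0],[-0.002,0.0002,0,0,0,0,0],[0,0,0,0,0,0,0]]]'; python3 -m handwheel '[[[-0.002,0.0002,0,0,0,0,0],[0,0,0,0,0,0,0]]]'
```

```text
clock: 16.1
tcp_pos: [0.618, -0.1938, 0.1147]
orientation: [3.137, -0.161, -0.0]
contact_force: [2.0, -0.0, 0.2]
grip_width: 0.0002
clock: 16.27
tcp_pos: [0.6171, -0.1937, 0.1148]
orientation: [3.137, -0.16, 0.004]
contact_force: [5.2, -0.0, -1.8]
grip_width: -0.0002
```

```bash
python3 -m handwheel '[[[-0.0015,0.0002,0,0,0,0,0],[0,0,0,0,0,0,0]]]'; python3 -m handwheel '[[[-0.001,0.0001,0,0,0,0,0],[0,0,0,0,0,0,0]]]'
```

```text
clock: 16.43
tcp_pos: [0.6168, -0.1936, 0.115]
orientation: [3.137, -0.16, 0.008]
contact_force: [7.9, -1.3, -4.3]
grip_width: -0.0001
clock: 16.6
tcp_pos: [0.6166, -0.1936, 0.1151]
orientation: [3.137, -0.16, 0.011]
contact_force: [9.7, -2.1, -6.0]
grip_width: 0.0003
```

The push has hit its stop at 9.7 N. I'll back off, lift, and go back to check.

```bash
python3 -m handwheel '[[[0.008,-0.0008,0,0,0,0,0],[0.005,-0.0005,0.01,0,0,0,0],[0,0,0.03,0,0,0,0],[0,0,0.03,0,0,0,0],[-0.03,0.003,0.02,0,0,0,0],[-0.04,0.004,0.01,0,0,0,0],[-0.04,0.004,0,0,0,0,0],[-0.02,0.002,0,0,0,0,0.03],[0,0,0,0,0,0,0.085],[0,0,0,0,0,0,0.085]]]'; python3 -m handwheel '[[[0,0,0,0,0,0,0.085],[0,0,0,0,0,0,0.085],[0,0,0,0,0,0,0.085]]]'; python3 look.py w16; sed -i 's/(l\[:,0\]>.07)&(l\[:,0\]<.14)/(l[:,0]>.05)\&(l[:,0]<.14)/' top.py; python3 top.py w16
python3 - <<'E'
from h import *
z=np.load('pics/w16.npz',allow_pickle=True); d=z['d'];C=tuple(z['C']); C=(C[0],C[1],C[2],np.array(C[3]),np.array(C[4]))
p=(.5038,-.1822,-.102)
vv,uu=np.nonzero(d>0); P=unproj(C,uu,vv,d[vv,uu]); q=P[:,:2]-p[:2]; cc,ss=np.cos(p[2]),np.sin(p[2]); l=np.stack([cc*q[:,0]+ss*q[:,1],-ss*q[:,0]+cc*q[:,1],P[:,2]],-1)
for a in np.arange(.05,.116,.002):
    k=(l[:,0]>=a)&(l[:,0]<a+.002)&(abs(l[:,1])<.008)&(l[:,2]<.1)
    if k.any(): print(round(a,3),np.round(np.median(l[k,2]),4),end='; ')
im,d=r.grab_frame('top'); save('top1',im)
im,d=r.grab_frame('side'); save('side1',im)
E
```

```text
clock: 17.43
tcp_pos: [0.4956, -0.1816, 0.2152]
orientation: [3.137, -0.161, -0.002]
contact_force: [0.3, 0.0, -0.5]
grip_width: 0.0355
clock: 17.68
tcp_pos: [0.4978, -0.1814, 0.2145]
orientation: [-3.137, 0.16, -0.0]
contact_force: [0.4, -0.8, -0.6]
grip_width: 0.0722
17.6833 [ 0.4978 -0.1814  0.2145] yaw -0.1017 tilt [ 1.e-04  3.e-04 -1.e+00] [ 0.4 -0.8 -0.6] 0.0722
wide end (np.float64(0.0297), 873) mid (np.float64(0.0299), 2415) narrow (np.float64(0.0297), 552) narrow tip (np.float64(0.0346), 588) surface (np.float64(0.0297), 2258) (np.float64(0.0297), 2272)
knob [[0.0876, -0.0121, 0.0453], [0.1032, 0.0137, 0.0537]] 1050
0.05 0.0296; 0.052 0.0297; 0.054 0.0295; 0.056 0.0296; 0.058 0.0296; 0.06 0.0341; 0.062 0.0346; 0.064 0.0346; 0.066 0.0345; 0.068 0.0347; 0.07 0.0349; 0.072 0.0347; 0.074 0.0347; 0.076 0.0349; 0.078 0.0349; 0.08 0.0346; 0.082 0.0345; 0.084 0.0347; 0.086 0.037; 0.088 0.0515; 0.09 0.0519; 0.092 0.0519; 0.094 0.0518; 0.096 0.0519; 0.098 0.0518; 0.1 0.0515; 0.102 0.0513; 0.104 0.0355; 0.106 0.0347; 0.108 0.0347; 0.11 0.0346; 0.112 0.0327; 0.114 0.0297;
```

View pics/w16.png

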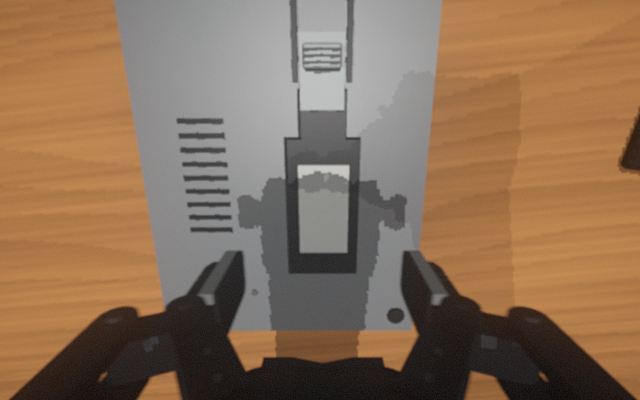

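View pics/top1.png

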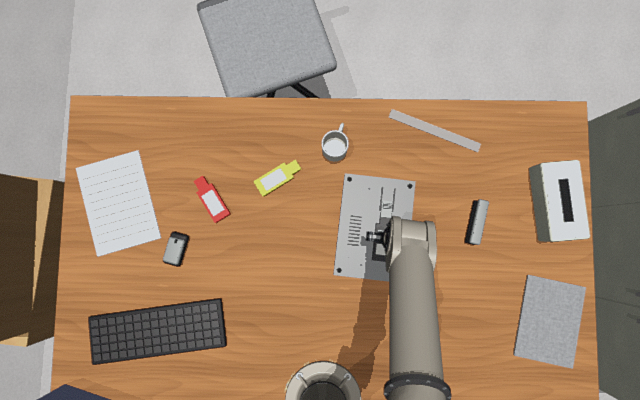

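The plate edge is now at 60 mm and the knob centre at about 95.5–96 mm from the bay's centre, which matches the fully-home position. The battery is flush, the mug, mouse and stapler haven't moved, and the gripper is open and clear.

```bash
python3 - <<'E'
from h import *
print(r.hand_in())
E
```

```text
the job is handed in; nothing more can be done
None
```

The battery is in the bay the right way round, flush at both ends, and the latch is fully home over its narrow end. I handed the job in at about 18 s; the hand-in reports no verdict.

- **Battery:** I gripped the black pack across its width, set it on the catches about 12.5 mm proud, and pressed the wide end and then the narrow end with closed fingers. The peak reading was about 36 N at the wide end. Afterwards all of it measured 29.6–29.9 mm, against 29.7 mm for the laptop's surface.
- **Latch:** I pushed the knob from behind until it met its stop, at about 10 N. The plate's edge then lay 60 mm from the bay's centre, so it covers 15 mm of the battery, and the knob was at about 95.5–96 mm (fully home is 96).
- **Start position:** the latch began about 4 mm in from fully open (knob at 112 mm, not 116). It was still clear of the bay, so I left it there for the insertion.
- **Everything else:** in the last top picture the mug, mouse and stapler are where they were. The gripper was open and about 90 mm above the knob, with about zero force on it. No checks failed.

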